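Turn the bead row round

ROBOT

A 6-joint arm with a two-finger parallel gripper is mounted at the origin on the work surface. World frame = base frame: x ahead of the robot, y to its left, z up, the work surface at z = 0. Lengths are in m, angles in rad, forces in N, time in s.
With the tool pointing down it reaches from about 0.35 to 0.975 m from the base axis. Payload 4.9 kg.
Tool frame: the origin (TCP) lies between the finger pads; the fingertips stand 14 mm ahead of it and the grasp point (between the pads) lies 5 mm behind it (manip.tcp_to_tips is the distance from the TCP to the fingertips, in m); z points along the fingers, y is the line along which they close (so a half turn about z gives the same grasp; the last joint's range is limited). The gripper opens to 85 mm and grips with 20 to 120 N. Pads are 22 mm wide; open, the fingers measure 114 mm over their backs; the gripper's body (76 mm by 85 mm) begins 54 mm behind the grasp point. The pads swing forward as they close: fully open they stand 13 mm farther back than shut.
Start: joints at [-1.265, 0.053, 1.613, -0, 1.476, -0.119], TCP at [0.258, -0.569, 0.245] pointing down, gripper open.
Joint ranges: [-3.01, 3.01], [-1.01, 2.22], [0.06, 2.58], [-1.02, 4.17], [0.09, 2.62], [-3.14, 3.14]. Speed limits (rad/s): [2.57, 2.57, 3.14, 3.14, 3.14, 3.14].

INTERFACE

Orientations are given as a unit quaternion [w, x, y, z].
In Python, from plant import manip gives the robot as it stands.
- The arm moves only by the tool servo_tool, never from a script. Its argument "moves" is a list that holds one entry, the list of rows, each a list of 7 numbers: the shift along the tool's x, y, z in mm, then the turn, a rotation vector about the tool's x, y, z in degrees, then the finger opening in mm, from 0 to 85.4. In form: [[[x, y, z, ax, ay, az, fingers], ...]]. A call has 1 to 12 rows; each row shifts and turns the commanded pose from where the row before left it, along the tool's axes as they then stand; what a row does not reach is not made up. A row lasts 1/8 s, in which the tool goes at most 62.5 mm and 10.7 degrees, less where a joint would pass 70% of its speed; a pose out of reach is approached as far as the arm can. A call with a gripper value outside its range is refused whole. The fingers move at their own pace and stop on an object; the grip force is fixed at half the most. Time passes only in rows, so rows that do not move let the fingers close. It gives the time, the measured TCP pose, the force, the opening and the grip force at its end, in the units of the state.
- manip.state(): the state, without advancing time (a new reading comes with each control period).
- manip.grab_frame(name): name is "side" or "top"; returns a dict with "image" (420x560x3 uint8, blue, green, red), "mtx" (3x3 intrinsics, pixels), "eye" and "rotation" of the camera in the world. Camera axes: x right, y down, z forward; pixel columns grow to the right and rows downward; lengths in m; the calibration is good to about 2 mm. A picture is of the moment at which its call begins. There is no depth.
- manip.job_done(): hands the job in; it is judged then, once.
The state is a dict: "time": time; "joint_pos": joint angles; "joint_vel": joint speeds; "joint_efforts": joint torques, N m; "tool_pos": TCP position; "tool_rot": TCP orientation; "contact_force": force on the tool from outside, world axes, zero at the start; "ft_torque": the same for the moment, N m; "gripper_width": opening from 0.0 (shut) to 1.0 (fully open); "grasp_force": force on a finger pad.
Only numpy, scipy, OpenCV 4.12 (cv2) and the standard library are available. Lean on these libraries where they do the work, as an engineer would, in place of code of your own. Each camera call takes 0.05 s, during which the arm holds its last target. There are 200 camera calls.

TASK

Move the four bead jars from the wooden rack into the grey tray, one jar to a compartment, in reverse order: the jar that stood at the left end of the wooden rack goes into the right end compartment, the next one beside it, and so on (left and right as seen from the robot). Keep the jars upright, set them down rather than drop them, and leave the thread spool where it stands.

Things in the scene. Friction and masses are not known exactly. Their poses are not given: they have to be found in the camera images.
- jar_red: Loose closed bead jar with red lid and red beads: upright cylinder, clear sides, 44 mm diameter, 58 mm tall, about 90 g (60 to 130 g). Origin at the centre of its underside, z up its axis. At the start it stands on the disc of its colour.
- jar_green: Loose closed bead jar with dark green lid and dark green beads: upright cylinder, clear sides, 44 mm diameter, 58 mm tall, about 90 g (60 to 130 g). Origin at the centre of its underside, z up its axis. At the start it stands on the disc of its colour.
- jar_black: Loose closed bead jar with black lid and black beads: upright cylinder, clear sides, 44 mm diameter, 58 mm tall, about 90 g (60 to 130 g). Origin at the centre of its underside, z up its axis. At the start it stands on the disc of its colour.
- jar_white: Loose closed bead jar with white lid and white beads: upright cylinder, clear sides, 44 mm diameter, 58 mm tall, about 90 g (60 to 130 g). Origin at the centre of its underside, z up its axis. At the start it stands on the disc of its colour.
- disc_red: Red flat disc, fixed on the wooden rack: 68 mm diameter, 4 mm thick, origin at the centre of its underside. It marks where the red jar stood at the start. The fixed rack is a flat board 84 x 306 x 12 mm, its underside on the table; the four discs lie in a row on it, 74 mm apart, colours in any order. The disc's y axis runs along the row, to the robot's left.
- disc_green: Dark green flat disc, fixed on the wooden rack: 68 mm diameter, 4 mm thick, origin at the centre of its underside. It marks where the green jar stood at the start. The fixed rack is a flat board 84 x 306 x 12 mm, its underside on the table; the four discs lie in a row on it, 74 mm apart, colours in any order. The disc's y axis runs along the row, to the robot's left.
- disc_black: Black flat disc, fixed on the wooden rack: 68 mm diameter, 4 mm thick, origin at the centre of its underside. It marks where the black jar stood at the start. The fixed rack is a flat board 84 x 306 x 12 mm, its underside on the table; the four discs lie in a row on it, 74 mm apart, colours in any order. The disc's y axis runs along the row, to the robot's left.
- disc_white: White flat disc, fixed on the wooden rack: 68 mm diameter, 4 mm thick, origin at the centre of its underside. It marks where the white jar stood at the start. The fixed rack is a flat board 84 x 306 x 12 mm, its underside on the table; the four discs lie in a row on it, 74 mm apart, colours in any order. The disc's y axis runs along the row, to the robot's left.
- tray: Fixed grey open tray, empty, 78 mm (x) by 300 mm (y), 14 mm high; walls and floor 4 mm thick. Four square compartments, 70 mm inside, in a row along its y axis (to the robot's left), centres at x = 0, y = +111, +37, -37, -111 mm. Origin at the centre of its underside. Tray and rack lie roughly parallel, each turned up to 9 degrees, one nearer the robot, the other further, either way round.
- spool: Loose teal thread spool standing at the side of the work, 40 mm diameter, 50 mm tall, origin at the centre of its underside. Not part of the job.
There are look-alikes about, which are no part of the job. Of the things like the jar_black, leave any that is blue; of the rest the larger one is meant.

How it is judged:
At the end, for the whole second after the job is handed in: All jars upright (7 degrees) and at rest on the floor of the grey tray, one to a compartment (within 16 mm of its centre each way, all the room there is), left to right in the reverse of the order of their discs on the rack; the spool within 20 mm of its first place ((y of jar_red in the frame of tray between 0.095 and 0.127 m or y of jar_red in the frame of tray between 0.021 and 0.053 m or y of jar_red in the frame of tray between -0.053 and -0.021 m or y of jar_red in the frame of tray between -0.127 and -0.095 m) and x of jar_red in the frame of tray between -0.016 and 0.016 m and z of each of jar_red, jar_green, jar_black, jar_white in the frame of tray below 0.009 m and angle between each of jar_red, jar_green, jar_black, jar_white's own z axis and vertical below 0.12 rad and linear speed of each of jar_red, jar_green, jar_black, jar_white below 0.02 m/s and (y of jar_green in the frame of tray between 0.095 and 0.127 m or y of jar_green in the frame of tray between 0.021 and 0.053 m or y of jar_green in the frame of tray between -0.053 and -0.021 m or y of jar_green in the frame of tray between -0.127 and -0.095 m) and x of jar_green in the frame of tray between -0.016 and 0.016 m and (y of jar_black in the frame of tray between 0.095 and 0.127 m or y of jar_black in the frame of tray between 0.021 and 0.053 m or y of jar_black in the frame of tray between -0.053 and -0.021 m or y of jar_black in the frame of tray between -0.127 and -0.095 m) and x of jar_black in the frame of tray between -0.016 and 0.016 m and (y of jar_white in the frame of tray between 0.095 and 0.127 m or y of jar_white in the frame of tray between 0.021 and 0.053 m or y of jar_white in the frame of tray between -0.053 and -0.021 m or y of jar_white in the frame of tray between -0.127 and -0.095 m) and x of jar_white in the frame of tray between -0.016 and 0.016 m and ((y of disc_red in the frame of disc_green above 0 m and ((y of jar_green in the frame of tray above 0.074 m and y of jar_red in the frame of tray below 0.074 m) or (y of jar_green in the frame of tray above 0 m and y of jar_red in the frame of tray below 0 m) or (y of jar_green in the frame of tray above -0.074 m and y of jar_red in the frame of tray below -0.074 m))) or (y of disc_red in the frame of disc_green below 0 m and ((y of jar_red in the frame of tray above 0.074 m and y of jar_green in the frame of tray below 0.074 m) or (y of jar_red in the frame of tray above 0 m and y of jar_green in the frame of tray below 0 m) or (y of jar_red in the frame of tray above -0.074 m and y of jar_green in the frame of tray below -0.074 m)))) and ((y of disc_red in the frame of disc_black above 0 m and ((y of jar_black in the frame of tray above 0.074 m and y of jar_red in the frame of tray below 0.074 m) or (y of jar_black in the frame of tray above 0 m and y of jar_red in the frame of tray below 0 m) or (y of jar_black in the frame of tray above -0.074 m and y of jar_red in the frame of tray below -0.074 m))) or (y of disc_red in the frame of disc_black below 0 m and ((y of jar_red in the frame of tray above 0.074 m and y of jar_black in the frame of tray below 0.074 m) or (y of jar_red in the frame of tray above 0 m and y of jar_black in the frame of tray below 0 m) or (y of jar_red in the frame of tray above -0.074 m and y of jar_black in the frame of tray below -0.074 m)))) and ((y of disc_red in the frame of disc_white above 0 m and ((y of jar_white in the frame of tray above 0.074 m and y of jar_red in the frame of tray below 0.074 m) or (y of jar_white in the frame of tray above 0 m and y of jar_red in the frame of tray below 0 m) or (y of jar_white in the frame of tray above -0.074 m and y of jar_red in the frame of tray below -0.074 m))) or (y of disc_red in the frame of disc_white below 0 m and ((y of jar_red in the frame of tray above 0.074 m and y of jar_white in the frame of tray below 0.074 m) or (y of jar_red in the frame of tray above 0 m and y of jar_white in the frame of tray below 0 m) or (y of jar_red in the frame of tray above -0.074 m and y of jar_white in the frame of tray below -0.074 m)))) and ((y of disc_green in the frame of disc_black above 0 m and ((y of jar_black in the frame of tray above 0.074 m and y of jar_green in the frame of tray below 0.074 m) or (y of jar_black in the frame of tray above 0 m and y of jar_green in the frame of tray below 0 m) or (y of jar_black in the frame of tray above -0.074 m and y of jar_green in the frame of tray below -0.074 m))) or (y of disc_green in the frame of disc_black below 0 m and ((y of jar_green in the frame of tray above 0.074 m and y of jar_black in the frame of tray below 0.074 m) or (y of jar_green in the frame of tray above 0 m and y of jar_black in the frame of tray below 0 m) or (y of jar_green in the frame of tray above -0.074 m and y of jar_black in the frame of tray below -0.074 m)))) and ((y of disc_green in the frame of disc_white above 0 m and ((y of jar_white in the frame of tray above 0.074 m and y of jar_green in the frame of tray below 0.074 m) or (y of jar_white in the frame of tray above 0 m and y of jar_green in the frame of tray below 0 m) or (y of jar_white in the frame of tray above -0.074 m and y of jar_green in the frame of tray below -0.074 m))) or (y of disc_green in the frame of disc_white below 0 m and ((y of jar_green in the frame of tray above 0.074 m and y of jar_white in the frame of tray below 0.074 m) or (y of jar_green in the frame of tray above 0 m and y of jar_white in the frame of tray below 0 m) or (y of jar_green in the frame of tray above -0.074 m and y of jar_white in the frame of tray below -0.074 m)))) and ((y of disc_black in the frame of disc_white above 0 m and ((y of jar_white in the frame of tray above 0.074 m and y of jar_black in the frame of tray below 0.074 m) or (y of jar_white in the frame of tray above 0 m and y of jar_black in the frame of tray below 0 m) or (y of jar_white in the frame of tray above -0.074 m and y of jar_black in the frame of tray below -0.074 m))) or (y of disc_black in the frame of disc_white below 0 m and ((y of jar_black in the frame of tray above 0.074 m and y of jar_white in the frame of tray below 0.074 m) or (y of jar_black in the frame of tray above 0 m and y of jar_white in the frame of tray below 0 m) or (y of jar_black in the frame of tray above -0.074 m and y of jar_white in the frame of tray below -0.074 m)))) and distance of spool from where it was at the start of the episode below 0.02 m); the robot touches nothing.
It fails at once if a jar is tipped over (by more than 35 degrees) (angle between any of jar_red, jar_green, jar_black, jar_white's own z axis and vertical above 0.61 rad).
It fails at once if a jar is dropped: out of the fingers and falling faster than 0.7 m/s (a free fall of 25 mm) ((linear speed of jar_red above 0.7 m/s and contact force between jar_red and anything else below 0.05 N) or (linear speed of jar_green above 0.7 m/s and contact force between jar_green and anything else below 0.05 N) or (linear speed of jar_black above 0.7 m/s and contact force between jar_black and anything else below 0.05 N) or (linear speed of jar_white above 0.7 m/s and contact force between jar_white and anything else below 0.05 N)).
It fails at once if the thread spool is moved by more than 20 mm (distance of spool from where it was at the start of the episode above 0.02 m).
It also fails if it takes over 91 s, if anything falls off the work surface, if the arm or the gripper's body presses on something with over 40 N, if the wrist force passes 120 N, or if a joint passes its speed limit or range.

## Working session

There is one attempt and no reset: what is moved stays moved. The work goes in short steps, Python scripts to look and compute and a tool call to move; the robot and the scene stay as the last step left them, time stands still between calls to the robot, and variables do not carry over. Pictures are saved under pics/ and viewed, at most 14 in all, crops included, and the job is handed in when it is done.

Besides the shell and the picture viewer there is one more tool, called after ">>>" by a JSON object that holds its "method" and its "body", one argument or row to a line. servo_tool: Moves the arm, as the interface text tells. Its arguments: {"type":"object","properties":{"moves":{"type":"array"}},"required":["moves"]}

```bash
ls; mkdir -p pics; python3 - <<'E'
from plant import manip
import cv2,numpy as np
for n in("side","top"):
    f=manip.grab_frame(n);cv2.imwrite(f"pics/{n}0.png",f["image"]);print(n,f["mtx"].round(1).tolist(),f["eye"],np.round(f["rotation"],3).tolist())
print(manip.state(),manip.tcp_to_tips)
E
```

```text
pics
side [[481.0, 0.0, 285.3], [0.0, 481.0, 209.9], [0.0, 0.0, 1.0]] [0.4097061  0.64183768 0.76721496] [0.063, -0.144, 0.923, -0.351]
top [[439.8, 0.0, 285.4], [0.0, 439.8, 214.1], [0.0, 0.0, 1.0]] [0.46164735 0.00561314 1.05179264] [-0.054, 0.713, -0.697, 0.05]
{'time': 0.1, 'joint_pos': array([-1.26502175e+00,  5.33229707e-02,  1.61418016e+00, -1.97027690e-05,
        1.47599915e+00, -1.18970116e-01]), 'joint_vel': array([ 0.00161363,  0.00033107, -0.00287478, -0.00139258,  0.00116272,
        0.00055143]), 'joint_efforts': array([ 1.10482510e-03, -3.94901276e+01, -3.71363640e+01, -1.10300027e-04,
        3.92169823e-03, -1.03636012e-05]), 'tool_pos': array([ 0.25740171, -0.56893336,  0.24415199]), 'tool_rot': array([-9.49739613e-04,  9.77532980e-01,  2.10780364e-01, -9.88158519e-05]), 'contact_force': array([-0.15735439, -0.4055399 , -0.60756062]), 'ft_torque': array([ 0.03968723,  0.01926461, -0.00852397]), 'grasp_force': 0.0, 'gripper_width': 1.0046745701305047} 0.014
```

View pics/top0.png

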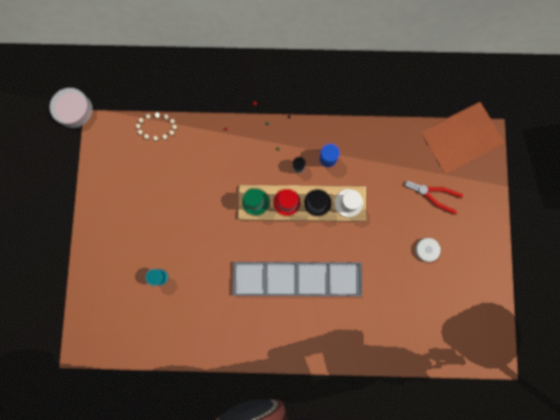

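View pics/side0.png

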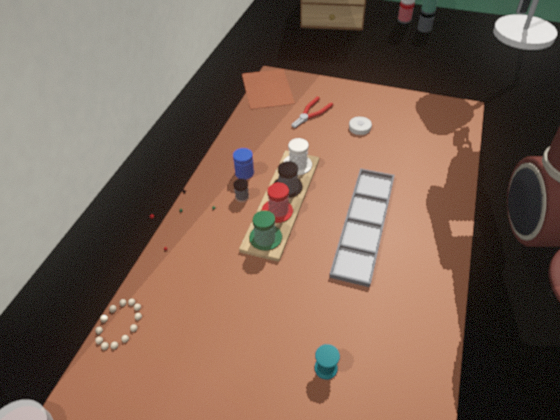

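Top view: rack row at row ~202, with green (255,202), red (287,202), black (318,202) and white (350,202), left to right. The tray is nearer the robot at row ~279, compartments at columns 249, 281, 312 and 343. The spool is at (156,277). The side view agrees.

Candidates for jar_black, in the top view: black on the rack (318,202), a small black jar (299,164), a blue jar (330,155). The blue one is excluded, and of the other two the larger is the rack jar on the black disc. I'll confirm this in an enlarged crop while measuring.

```bash
cat > h.py <<'E'
import cv2,numpy as np
from scipy.spatial.transform import Rotation as R
def rot(f):
    r=np.array(f["rotation"],float)
    return r if r.shape==(3,3) else R.from_quat(r,scalar_first=True).as_matrix()
def plane(f,uv,z):
    d=(rot(f)@np.linalg.inv(f["mtx"])@np.c_[np.atleast_2d(uv),np.ones(len(np.atleast_2d(uv)))].T).T
    e=np.asarray(f["eye"]);return e+d*((z-e[2])/d[:,2])[:,None]
def project(f,p):
    q=(np.atleast_2d(p)-f["eye"])@rot(f)@np.asarray(f["mtx"]).T
    return q[:,:2]/q[:,2:]
def blobs(m,amin=40):
    n,_,s,c=cv2.connectedComponentsWithStats(m.astype(np.uint8))
    return [(c[i],s[i]) for i in range(1,n) if s[i,4]>=amin]
E
python3 - <<'E'
from h import *;from plant import manip
f=manip.grab_frame("top");im=f["image"];g=manip.grab_frame("side");
print(rot(f).round(2).tolist())
a=cv2.resize(im[140:305,225:375],None,fx=3.6,fy=3.6,interpolation=cv2.INTER_CUBIC)
s=cv2.resize(g["image"][130:290,220:400],None,fx=2.2,fy=2.2,interpolation=cv2.INTER_CUBIC)
cv2.imwrite("pics/crop_top.png",a);cv2.imwrite("pics/crop_side.png",s)
h=cv2.cvtColor(im,cv2.COLOR_BGR2HSV)
# tray floors: bright, unsaturated
for n,ff in(("top",f),("side",g)):
    hh=cv2.cvtColor(ff["image"],cv2.COLOR_BGR2HSV)
    m=(hh[...,1]<60)&(hh[...,2]>110)
    for c,st in blobs(m,100):
        if 100<st[0]<450 and st[1]>120 and st[4]<2500:print(n,c.round(1),st,plane(ff,c,.004)[0].round(4))
    wood=cv2.inRange(hh,(14,60,90),(28,200,255))
    for c,st in blobs(wood,200):print(n,"wood",c.round(1),st,plane(ff,c,.012)[0].round(4))
E
```

```text
[[0.02, -0.99, 0.15], [-1.0, -0.02, 0.01], [-0.0, -0.15, -0.99]]
top [416.3 186.9] [405 181  23  13 154] [ 0.6914 -0.3031  0.004 ]
top [348.3 202.6] [334 189  29  28 639] [ 0.6488 -0.1383  0.004 ]
top [427.7 249.4] [416 238  25  24 472] [ 0.5401 -0.3272  0.004 ]
top wood [301.9 202.9] [ 238  185  129   36 1979] [ 0.6439 -0.026   0.012 ]
side [299. 155.] [283 138  30  38 657] [ 0.6559 -0.1785  0.004 ]
side wood [332.6  13.4] [ 301    0   64   29 1602] [ 0.7515 -0.8714  0.012 ]
side wood [280.1 219.3] [ 239  155   80  106 1421] [0.6326 0.0316 0.012 ]
```

View pics/crop_top.png

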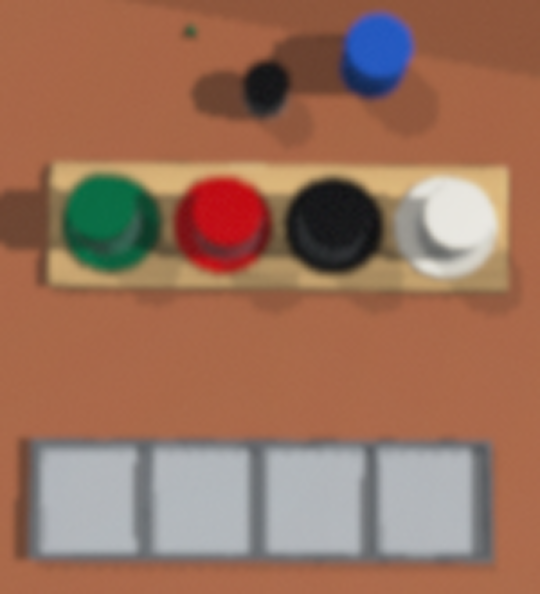

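View pics/crop_side.png

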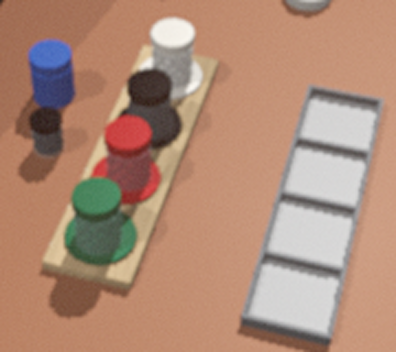

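The crops confirm it: the rack's black jar is far larger than the small black one at (299,164), and the blue one is excluded. Next I measure the lids, discs and tray floors.

```bash
python3 - <<'E'
from h import *;from plant import manip
f=manip.grab_frame("top");g=manip.grab_frame("side")
for n,ff in(("top",f),("side",g)):
    h=cv2.cvtColor(ff["image"],cv2.COLOR_BGR2HSV).astype(int);H,S,V=h[...,0],h[...,1],h[...,2]
    for vt in(140,160,175):
        for c,st in blobs((S<70)&(V>vt),150):
            if 200<st[0]<400 and st[1]>160 and st[4]<1500:print(n,"floor",vt,c.round(1),st,plane(ff,c,.004)[0].round(4))
    masks={"green":(H>60)&(H<86)&(S>110),"red":((H<4)|(H>176))&(S>180),"white":(S<60)&(V>170)}
    for k,m in masks.items():
        r=[b for b in blobs(m,100) if 230<b[0][0]<365 and 130<b[0][1]<260]
        for c,st in r:
            mm=m[st[1]:st[1]+st[3],st[0]:st[0]+st[2]];v=V[st[1]:st[1]+st[3],st[0]:st[0]+st[2]]
            print(n,k,c.round(1),st);print(" Vpct",np.percentile(v[mm],[5,25,50,75,95]))
    c=(318,202) if n=="top" else (289,175)
    print(n,"black V\n",V[c[1]-18:c[1]+20:2,c[0]-18:c[0]+20:2])
E
```

```text
top floor 140 [348.9 202.3] [334 189  29  29 605] [ 0.6495 -0.1396  0.004 ]
top floor 140 [249.1 278.6] [236 264  28  30 806] [0.4615 0.095  0.004 ]
top floor 140 [280.4 278.6] [267 264  28  30 827] [0.4632 0.0211 0.004 ]
top floor 140 [312.  278.7] [299 264  27  30 791] [ 0.4648 -0.0532  0.004 ]
top floor 140 [342.5 279. ] [330 264  27  31 776] [ 0.4658 -0.1252  0.004 ]
top floor 160 [351. 202.] [337 189  26  29 498] [ 0.6503 -0.1448  0.004 ]
top floor 160 [249.1 278.5] [237 265  26  28 704] [0.4616 0.0949 0.004 ]
top floor 160 [280.5 278.6] [268 265  26  29 729] [0.4632 0.0208 0.004 ]
top floor 160 [311.7 278.5] [299 265  27  29 731] [ 0.4651 -0.0526  0.004 ]
top floor 160 [342.9 278.8] [331 265  25  29 702] [ 0.4662 -0.1261  0.004 ]
top floor 175 [351.4 201.9] [338 189  25  29 473] [ 0.6507 -0.1457  0.004 ]
top floor 175 [248.9 278.9] [237 266  25  27 639] [0.4607 0.0953 0.004 ]
top floor 175 [280.4 278.9] [268 266  25  27 651] [0.4624 0.021  0.004 ]
top floor 175 [311.6 278.9] [300 266  25  27 651] [ 0.4642 -0.0525  0.004 ]
top floor 175 [342.7 278.9] [331 266  24  27 635] [ 0.46
[... 3377 characters left out ...]
  59  57  61  59  80  84 111 127 136 191 194
  190]
 [199 221 188 113  74  78  79  79  75  75  78  79  73  76  99 190 197 190
  191]
 [215 205  89  86  94  82  79  79  81  80  75  76  77  75  69 165 195 190
  194]
 [219 180 183 193 188 185 157  89  76  80  79  74  71  78  67 108 190 190
  193]
 [205 202 204 207 205 207 207 186 102  76  82  75  76  78  72  76 177 194
  183]
 [203 203 201 204 204 206 207 209 179  72  75  77  78  77  69  77 169 195
  160]
 [201 202 204 204 206 208 207 209 203 104  75  75  76  75  67  85 191 193
  148]
 [203 201 203 204 205 206 208 209 206 103  73  75  71  68  70 152 212 187
  155]
 [201 202 204 203 204 207 209 209 174  74  68  65  63  65 121 204 212 158
  172]]
```

```bash
python3 - <<'E'
from h import *;from plant import manip
f=manip.grab_frame("top");g=manip.grab_frame("side")
def circ(m):
    c=max(cv2.findContours(m.astype(np.uint8),cv2.RETR_EXTERNAL,cv2.CHAIN_APPROX_NONE)[0],key=len)
    e=cv2.fitEllipse(cv2.convexHull(c));return np.round(np.r_[e[0],e[1]],1)
for n,ff in(("top",f),("side",g)):
    h=cv2.cvtColor(ff["image"],cv2.COLOR_BGR2HSV).astype(int);H,S,V=h[...,0],h[...,1],h[...,2]
    box=np.zeros(V.shape,bool)
    if n=="top":
        box[183:222,236:368]=1
        M={"green":(H>60)&(H<86)&(S>110)&(V>96),"red":((H<4)|(H>176))&(S>180)&(V>170),"white":(S<60)&(V>220),"black":(V<31)}
        D={"green":(H>45)&(H<90)&(S>90)&(V<115),"red":((H<5)|(H>174))&(S>150),"black":V<85}
        for k,m in D.items(): e=circ(m&box);print(n,"disc",k,e,plane(ff,e[:2],.016)[0].round(4))
    else:
        box[135:260,240:325]=1
        M={"green":(H>60)&(H<86)&(S>100),"red":((H<5)|(H>174))&(S>190)&(V>190),"white":(S<60)&(V>236)}
    for k,m in M.items(): e=circ(cv2.morphologyEx((m&box).astype(np.uint8),cv2.MORPH_OPEN,np.ones((3,3),np.uint8)));print(n,"lid",k,e,plane(ff,e[:2],.074)[0].round(4))
    sp=(H>85)&(H<98)&(S>120);b=blobs(sp,60)
    print(n,"spool",[(x[0].round(1).tolist(),plane(ff,x[0],.04)[0].round(3).tolist(),x[1][4]) for x in b])
    tn=blobs((H>100)&(H<130)&(S>140)&(V>60),100);print(n,"blue",[(x[0].round(1).tolist(),plane(ff,x[0],.05)[0].round(3).tolist()) for x in tn])
E
```

```text
top disc green [255.2 201.5  25.2  26.2] [0.6441 0.0858 0.016 ]
top disc red [286.3 202.1  25.7  26.3] [0.6444 0.0115 0.016 ]
top disc black [317.2 202.5  25.3  28. ] [ 0.6451 -0.0624  0.016 ]
top lid green [253.8 196.9  16.2  20.7] [0.6444 0.0849 0.074 ]
top lid red [287.6 197.9  17.1  19.1] [0.6439 0.0084 0.074 ]
top lid white [351.8 198.   16.9  22.7] [ 0.647  -0.1366  0.074 ]
top lid black [318.5 199.5  16.   23.4] [ 0.6418 -0.0614  0.074 ]
top spool [([156.2, 276.9], [0.46, 0.304, 0.04], np.int32(264))]
top blue [([329.0, 154.7], [0.754, -0.086, 0.05])]
side lid green [263.3 218.9  14.9  20.6] [0.6452 0.0903 0.074 ]Traceback (most recent call last):
  File "<stdin>", line 17, in <module>
  File "<stdin>", line 4, in circ
ValueError: max() iterable argument is empty
```

>>> {"method": "servo_tool", "body": {
  "moves": [
    [[0,0,0,0,0,-9.4,85],[0,0,0,0,0,-9.4,85],[0,0,0,0,0,-9.4,85],[0,0,0,0,0,-9.4,85],[0,0,0,0,0,-9.4,85],[0,0,0,0,0,-9.4,85],[0,0,0,0,0,-9.3,85],[0,0,0,0,0,0,85]]
  ]
}}

```text
time: 1.4
tool_pos: [0.2576, -0.5694, 0.2453]
tool_rot: [-0.0, 0.708, 0.707, 0.0]
contact_force: [0.3, -0.3, -0.0]
gripper_width: 0.996
grasp_force: 0.0
```

>>> {"method": "servo_tool", "body": {
  "moves": [
    [[50,30,0,0,0,0,85],[50,30,0,0,0,0,85],[50,30,0,0,0,0,85],[50,30,0,0,0,0,85],[50,30,0,0,0,0,85],[50,30,0,0,0,0,85],[50,30,0,0,0,0,85],[50,30,0,0,0,0,85],[50,30,0,0,0,0,85],[50,30,0,0,0,0,85],[50,30,0,0,0,0,85],[50,30,0,0,0,0,85]]
  ]
}}

```text
time: 2.9
tool_pos: [0.618, 0.0326, 0.2456]
tool_rot: [0.0, 0.708, 0.706, 0.0]
contact_force: [0.7, -0.9, 0.2]
gripper_width: 0.993
grasp_force: 0.0
```

>>> {"method": "servo_tool", "body": {
  "moves": [
    [[40,20,20,0,0,0,70],[15,7,30,0,0,0,70],[0,0,30,0,0,0,70],[0,0,0,0,0,0,70],[0,0,0,0,0,0,70]]
  ]
}}

```text
time: 3.52
tool_pos: [0.6447, 0.0856, 0.1666]
tool_rot: [0.001, 0.707, 0.707, 0.001]
contact_force: [-0.0, -0.9, -0.1]
gripper_width: 0.815
grasp_force: 0.0
```

>>> {"method": "servo_tool", "body": {
  "moves": [
    [[0,0,30,0,0,0,66],[0,0,30,0,0,0,66],[0,0,26,0,0,0,66],[0,0,15,0,0,0,66],[0,0,15,0,0,0,66],[0,0,0,0,0,0,66]]
  ]
}}

```text
time: 4.28
tool_pos: [0.6438, 0.0857, 0.0487]
tool_rot: [-0.0, 0.707, 0.707, -0.0]
contact_force: [-0.4, 0.5, 0.8]
gripper_width: 0.772
grasp_force: 0.0
```

```bash
python3 - <<'E'
from h import *;from plant import manip
f=manip.grab_frame("top")["image"][150:300,220:380];g=manip.grab_frame("side")["image"][110:260,210:370]
cv2.imwrite("pics/g1.png",cv2.resize(np.hstack([f,g]),None,fx=2.4,fy=2.4))
E
```

```text
(no output)
```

View pics/g1.png

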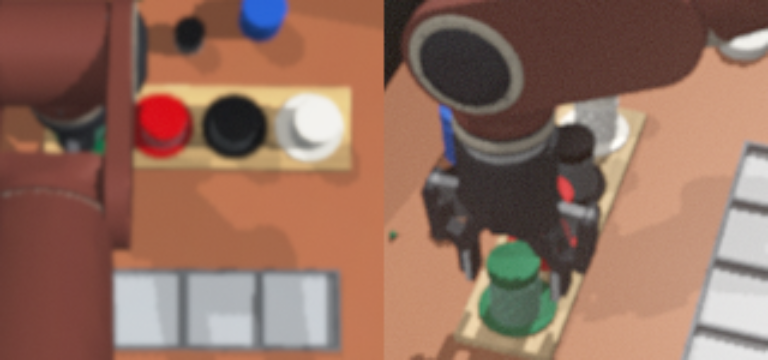

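The fingers straddle the green jar, with tips at (468,275) and (560,292) in the side crop and the jar at (514,285). I'll close and lift.

>>> {"method": "servo_tool", "body": {
  "moves": [
    [[0,0,0,0,0,0,38],[0,0,0,0,0,0,38],[0,0,0,0,0,0,38],[0,0,0,0,0,0,38],[0,0,0,0,0,0,38],[0,0,-10,0,0,0,38],[0,0,-20,0,0,0,38],[0,0,-30,0,0,0,38],[0,0,-30,0,0,0,38],[0,0,-20,0,0,0,38],[0,0,0,0,0,0,38]]
  ]
}}

```text
time: 5.75
tool_pos: [0.6454, 0.0859, 0.162]
tool_rot: [0.002, 0.707, 0.707, 0.002]
contact_force: [0.9, 0.3, -0.6]
gripper_width: 0.504
grasp_force: 61.0
```

>>> {"method": "servo_tool", "body": {
  "moves": [
    [[-20,-16,0,0,0,0,38],[-35,-30,0,0,0,0,38],[-40,-34,0,0,0,0,38],[-40,-34,0,0,0,0,38],[-40,-34,0,0,0,0,38],[-25,-20,0,0,0,0,38],[-13,-10,10,0,0,0,38],[0,0,30,0,0,0,38],[0,0,30,0,0,0,38],[0,0,20,0,0,0,38],[0,0,10,0,0,0,38],[0,0,0,0,0,0,38]]
  ]
}}

```text
time: 7.25
tool_pos: [0.4656, -0.1267, 0.058]
tool_rot: [-0.001, 0.707, 0.708, -0.0]
contact_force: [-0.1, -0.2, -1.0]
gripper_width: 0.502
grasp_force: 61.2
```

```bash
python3 - <<'E'
from h import *;from plant import manip
f=manip.grab_frame("top")["image"][150:330,220:400];g=manip.grab_frame("side")["image"][110:290,260:440]
cv2.imwrite("pics/p1.png",cv2.resize(np.hstack([f,g]),None,fx=2.2,fy=2.2))
E
```

```text
(no output)
```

View pics/p1.png

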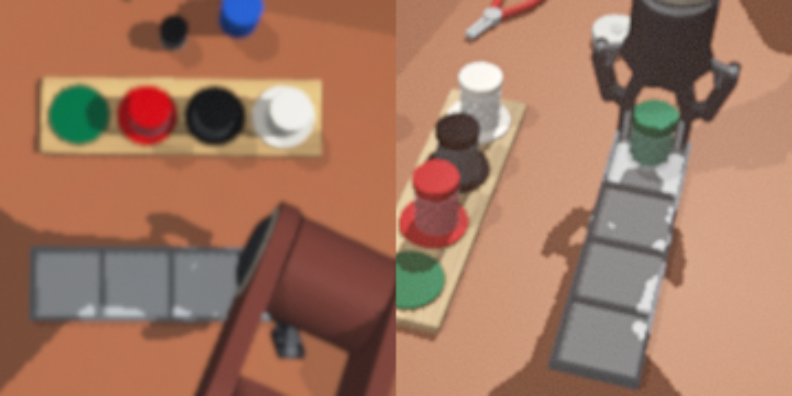

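The green jar hangs upright over the right-end compartment (side crop (655,150)), centred between the walls. I'll lower it slowly, release and rise.

>>> {"method": "servo_tool", "body": {
  "moves": [
    [[0,0,10,0,0,0,38],[0,0,6,0,0,0,38],[0,0,2,0,0,0,38],[0,0,2,0,0,0,38],[0,0,1,0,0,0,38],[0,0,0,0,0,0,38]]
  ]
}}

```text
time: 8.1
tool_pos: [0.4664, -0.1274, 0.0387]
tool_rot: [0.0, 0.707, 0.707, -0.0]
contact_force: [-2.0, 0.9, 2.1]
gripper_width: 0.501
grasp_force: 61.5
```

>>> {"method": "servo_tool", "body": {
  "moves": [
    [[0,0,1,0,0,0,38],[0,0,0,0,0,0,38],[0,0,0,0,0,0,38]]
  ]
}}

```text
time: 8.48
tool_pos: [0.4665, -0.1274, 0.0387]
tool_rot: [-0.0, 0.707, 0.707, -0.0]
contact_force: [-5.1, 1.7, 10.2]
gripper_width: 0.505
grasp_force: 62.1
```

>>> {"method": "servo_tool", "body": {
  "moves": [
    [[0,0,0,0,0,0,45],[0,0,0,0,0,0,50],[0,0,0,0,0,0,66],[0,0,0,0,0,0,66],[0,0,0,0,0,0,66],[0,0,-15,0,0,0,66],[0,0,-25,0,0,0,66],[0,0,-40,0,0,0,66],[0,0,-40,0,0,0,66],[0,0,0,0,0,0,66]]
  ]
}}

```text
time: 9.72
tool_pos: [0.469, -0.1285, 0.1629]
tool_rot: [0.005, 0.707, 0.707, 0.002]
contact_force: [-0.3, -0.4, 0.2]
gripper_width: 0.772
grasp_force: 0.0
```

>>> {"method": "servo_tool", "body": {
  "moves": [
    [[15,18,0,0,0,0,66],[35,45,0,0,0,0,66],[40,50,0,0,0,0,66],[30,40,0,0,0,0,66],[17,25,0,0,0,0,66],[0,0,0,0,0,0,66],[0,0,30,0,0,0,66],[0,0,0,0,0,0,66]]
  ]
}}

```text
time: 10.72
tool_pos: [0.6399, 0.0086, 0.1238]
tool_rot: [-0.003, 0.707, 0.707, -0.002]
contact_force: [-0.6, 0.0, -0.7]
gripper_width: 0.772
grasp_force: 0.0
```

>>> {"method": "servo_tool", "body": {
  "moves": [
    [[0,0,0,0,0,0,66],[0,0,0,0,0,0,66]]
  ]
}}

```text
time: 10.98
tool_pos: [0.6435, 0.0085, 0.1289]
tool_rot: [0.001, 0.707, 0.707, 0.001]
contact_force: [-0.2, -0.4, 0.3]
gripper_width: 0.773
grasp_force: 0.0
```

>>> {"method": "servo_tool", "body": {
  "moves": [
    [[1,1,25,0,0,0,66],[0,0,25,0,0,0,66],[0,0,20,0,0,0,66],[0,0,9,0,0,0,66],[0,0,0,0,0,0,66],[0,0,0,0,0,0,38],[0,0,0,0,0,0,38],[0,0,0,0,0,0,38],[0,0,0,0,0,0,38],[0,0,0,0,0,0,38]]
  ]
}}

```text
time: 12.22
tool_pos: [0.6451, 0.0098, 0.0499]
tool_rot: [0.001, 0.707, 0.707, 0.001]
contact_force: [1.5, 0.5, 5.6]
gripper_width: 0.504
grasp_force: 61.0
```

>>> {"method": "servo_tool", "body": {
  "moves": [
    [[0,0,-10,0,0,0,38],[0,0,-20,0,0,0,38],[0,0,-30,0,0,0,38],[0,0,-30,0,0,0,38],[0,0,-20,0,0,0,38],[0,0,0,0,0,0,38],[0,0,0,0,0,0,38]]
  ]
}}

```text
time: 13.1
tool_pos: [0.6432, 0.0099, 0.157]
tool_rot: [-0.001, 0.707, 0.707, -0.001]
contact_force: [-0.6, 0.9, -2.0]
gripper_width: 0.503
grasp_force: 60.9
```

>>> {"method": "servo_tool", "body": {
  "moves": [
    [[-6,-18,0,0,0,0,38],[-12,-35,0,0,0,0,38],[-14,-40,0,0,0,0,38],[-14,-40,0,0,0,0,38],[-11,-30,0,0,0,0,38],[-6,-16,0,0,0,0,38],[0,0,20,0,0,0,38],[0,0,30,0,0,0,38],[0,0,30,0,0,0,38],[0,0,19,0,0,0,38],[0,0,0,0,0,0,38],[0,0,0,0,0,0,38]]
  ]
}}

```text
time: 14.6
tool_pos: [0.465, -0.0533, 0.0594]
tool_rot: [-0.0, 0.707, 0.707, -0.0]
contact_force: [-0.2, -0.1, -1.0]
gripper_width: 0.499
grasp_force: 61.1
```

>>> {"method": "servo_tool", "body": {
  "moves": [
    [[0,0,10,0,0,0,38],[0,0,6,0,0,0,38],[0,0,2,0,0,0,38],[0,0,2,0,0,0,38],[0,0,1,0,0,0,38],[0,0,0,0,0,0,38],[0,0,0,0,0,0,38]]
  ]
}}

```text
time: 15.48
tool_pos: [0.4651, -0.0533, 0.0384]
tool_rot: [0.0, 0.707, 0.707, 0.0]
contact_force: [0.1, -0.0, -1.3]
gripper_width: 0.509
grasp_force: 61.1
```

>>> {"method": "servo_tool", "body": {
  "moves": [
    [[0,0,1,0,0,0,38],[0,0,0,0,0,0,38],[0,0,0,0,0,0,38]]
  ]
}}

```text
time: 15.85
tool_pos: [0.4653, -0.0533, 0.0379]
tool_rot: [0.0, 0.707, 0.707, 0.0]
contact_force: [-2.0, 0.5, 5.4]
gripper_width: 0.504
grasp_force: 61.5
```

>>> {"method": "servo_tool", "body": {
  "moves": [
    [[0,0,0,0,0,0,45],[0,0,0,0,0,0,50],[0,0,0,0,0,0,66],[0,0,0,0,0,0,66],[0,0,0,0,0,0,66],[0,0,-15,0,0,0,66],[0,0,-25,0,0,0,66],[0,0,-30,0,0,0,66],[0,0,-22,0,0,0,66],[0,0,0,0,0,0,66]]
  ]
}}

```text
time: 17.1
tool_pos: [0.4668, -0.0537, 0.1325]
tool_rot: [0.003, 0.707, 0.707, 0.001]
contact_force: [0.0, -0.5, 0.8]
gripper_width: 0.774
grasp_force: 0.0
```

>>> {"method": "servo_tool", "body": {
  "moves": [
    [[-1,18,0,0,0,0,66],[-2,35,0,0,0,0,66],[-2,45,0,0,0,0,66],[-2,45,0,0,0,0,66],[-2,25,0,0,0,0,66],[0,12,0,0,0,0,66],[0,0,0,0,0,0,66],[0,0,0,0,0,0,66],[0,0,0,0,0,0,66]]
  ]
}}

```text
time: 18.23
tool_pos: [0.6442, -0.062, 0.1293]
tool_rot: [-0.0, 0.707, 0.707, -0.0]
contact_force: [0.8, -0.1, -0.3]
gripper_width: 0.77
grasp_force: 0.0
```

```bash
python3 - <<'E'
from h import *;from plant import manip
f=manip.grab_frame("top")["image"][150:330,220:400];g=manip.grab_frame("side")["image"][110:290,240:420]
cv2.imwrite("pics/p2.png",cv2.resize(np.hstack([f,g]),None,fx=2.2,fy=2.2))
E
```

```text
(no output)
```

View pics/p2.png

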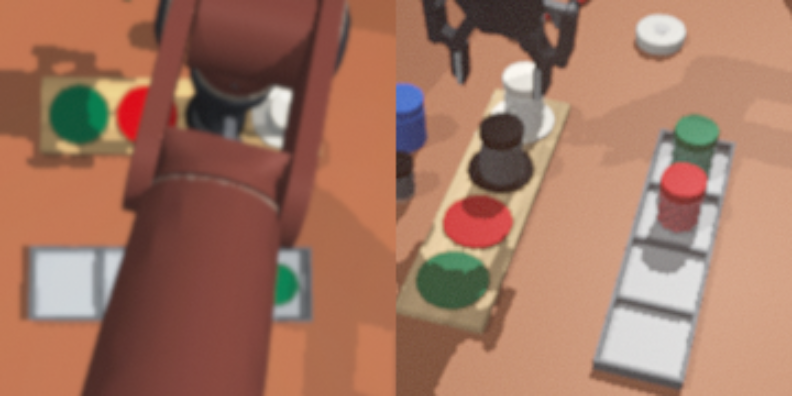

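Green (697,145) and red (683,200) stand upright in the two right-hand compartments, and the gripper is over the black jar at (500,150). I'll descend and grip.

>>> {"method": "servo_tool", "body": {
  "moves": [
    [[0,0,25,0,0,0,66],[0,0,25,0,0,0,66],[0,0,20,0,0,0,66],[0,0,10,0,0,0,66],[0,0,0,0,0,0,66],[0,0,0,0,0,0,38],[0,0,0,0,0,0,38],[0,0,0,0,0,0,38],[0,0,0,0,0,0,38],[0,0,0,0,0,0,38]]
  ]
}}

```text
time: 19.58
tool_pos: [0.6462, -0.0624, 0.0509]
tool_rot: [0.001, 0.707, 0.707, 0.001]
contact_force: [-0.3, 0.3, 5.5]
gripper_width: 0.501
grasp_force: 61.1
```

>>> {"method": "servo_tool", "body": {
  "moves": [
    [[0,0,-10,0,0,0,38],[0,0,-20,0,0,0,38],[0,0,-30,0,0,0,38],[0,0,-30,0,0,0,38],[0,0,-20,0,0,0,38],[0,0,0,0,0,0,38],[0,0,0,0,0,0,38]]
  ]
}}

```text
time: 20.45
tool_pos: [0.6442, -0.062, 0.158]
tool_rot: [-0.001, 0.707, 0.707, -0.001]
contact_force: [0.7, 0.4, -1.8]
gripper_width: 0.499
grasp_force: 61.0
```

>>> {"method": "servo_tool", "body": {
  "moves": [
    [[8,-18,0,0,0,0,38],[16,-35,0,0,0,0,38],[19,-42,0,0,0,0,38],[19,-40,0,0,0,0,38],[13,-30,0,0,0,0,38],[8,-16,0,0,0,0,38],[0,0,20,0,0,0,38],[0,0,30,0,0,0,38],[0,0,30,0,0,0,38],[0,0,19,0,0,0,38],[0,0,0,0,0,0,38],[0,0,0,0,0,0,38]]
  ]
}}

```text
time: 21.95
tool_pos: [0.464, 0.0207, 0.0604]
tool_rot: [-0.0, 0.707, 0.707, -0.0]
contact_force: [0.2, 0.5, -1.5]
gripper_width: 0.501
grasp_force: 61.2
```

>>> {"method": "servo_tool", "body": {
  "moves": [
    [[0,0,10,0,0,0,38],[0,0,6,0,0,0,38],[0,0,2,0,0,0,38],[0,0,2,0,0,0,38],[0,0,1,0,0,0,38],[0,0,0,0,0,0,38],[0,0,0,0,0,0,38]]
  ]
}}

```text
time: 22.82
tool_pos: [0.4641, 0.0207, 0.0395]
tool_rot: [0.0, 0.707, 0.707, 0.0]
contact_force: [0.7, 0.2, -1.7]
gripper_width: 0.5
grasp_force: 61.2
```

>>> {"method": "servo_tool", "body": {
  "moves": [
    [[0,0,1,0,0,0,38],[0,0,0,0,0,0,38],[0,0,0,0,0,0,38]]
  ]
}}

```text
time: 23.2
tool_pos: [0.4642, 0.0207, 0.0388]
tool_rot: [0.0, 0.707, 0.707, 0.0]
contact_force: [-2.5, 0.6, 5.1]
gripper_width: 0.505
grasp_force: 61.6
```

>>> {"method": "servo_tool", "body": {
  "moves": [
    [[0,0,0,0,0,0,45],[0,0,0,0,0,0,50],[0,0,0,0,0,0,66],[0,0,0,0,0,0,66],[0,0,0,0,0,0,66],[0,0,-15,0,0,0,66],[0,0,-25,0,0,0,66],[0,0,-30,0,0,0,66],[0,0,-22,0,0,0,66],[0,0,0,0,0,0,66]]
  ]
}}

```text
time: 24.45
tool_pos: [0.4659, 0.0205, 0.1335]
tool_rot: [0.002, 0.707, 0.707, 0.002]
contact_force: [-0.7, -0.1, 0.3]
gripper_width: 0.773
grasp_force: 0.0
```

>>> {"method": "servo_tool", "body": {
  "moves": [
    [[-15,18,0,0,0,0,66],[-32,36,0,0,0,0,66],[-38,44,0,0,0,0,66],[-38,44,0,0,0,0,66],[-23,27,0,0,0,0,66],[-12,13,0,0,0,0,66],[0,0,0,0,0,0,66],[0,0,0,0,0,0,66],[0,0,0,0,0,0,66]]
  ]
}}

```text
time: 25.58
tool_pos: [0.6454, -0.1363, 0.13]
tool_rot: [-0.0, 0.707, 0.708, -0.0]
contact_force: [0.2, -0.2, 0.6]
gripper_width: 0.775
grasp_force: 0.0
```

>>> {"method": "servo_tool", "body": {
  "moves": [
    [[0,1,25,0,0,0,66],[0,0,25,0,0,0,66],[0,0,20,0,0,0,66],[0,0,10,0,0,0,66],[0,0,0,0,0,0,66],[0,0,0,0,0,0,38],[0,0,0,0,0,0,38],[0,0,0,0,0,0,38],[0,0,0,0,0,0,38],[0,0,0,0,0,0,38]]
  ]
}}

```text
time: 26.82
tool_pos: [0.6482, -0.1375, 0.0519]
tool_rot: [0.001, 0.707, 0.707, 0.001]
contact_force: [0.8, 0.6, 4.9]
gripper_width: 0.501
grasp_force: 61.1
```

>>> {"method": "servo_tool", "body": {
  "moves": [
    [[0,0,-10,0,0,0,38],[0,0,-20,0,0,0,38],[0,0,-30,0,0,0,38],[0,0,-30,0,0,0,38],[0,0,-20,0,0,0,38],[0,0,0,0,0,0,38],[0,0,0,0,0,0,38]]
  ]
}}

```text
time: 27.7
tool_pos: [0.6463, -0.1369, 0.159]
tool_rot: [-0.001, 0.707, 0.707, -0.0]
contact_force: [-0.8, -0.1, -1.2]
gripper_width: 0.501
grasp_force: 60.9
```

>>> {"method": "servo_tool", "body": {
  "moves": [
    [[20,-16,0,0,0,0,38],[38,-30,0,0,0,0,38],[42,-34,0,0,0,0,38],[42,-34,0,0,0,0,38],[42,-34,0,0,0,0,38],[30,-24,0,0,0,0,38],[18,-13,0,0,0,0,38],[0,0,20,0,0,0,38],[0,0,30,0,0,0,38],[0,0,30,0,0,0,38],[0,0,18,0,0,0,38],[0,0,0,0,0,0,38]]
  ]
}}

```text
time: 29.2
tool_pos: [0.4591, 0.0946, 0.0591]
tool_rot: [-0.002, 0.707, 0.707, -0.003]
contact_force: [0.0, -0.2, -1.1]
gripper_width: 0.499
grasp_force: 61.1
```

>>> {"method": "servo_tool", "body": {
  "moves": [
    [[0,0,10,0,0,0,38],[0,0,6,0,0,0,38],[0,0,2,0,0,0,38],[0,0,2,0,0,0,38],[0,0,1,0,0,0,38],[0,0,0,0,0,0,38],[0,0,0,0,0,0,38]]
  ]
}}

```text
time: 30.08
tool_pos: [0.4621, 0.0948, 0.0415]
tool_rot: [0.0, 0.707, 0.707, 0.0]
contact_force: [0.2, 0.6, -1.1]
gripper_width: 0.499
grasp_force: 61.1
```

>>> {"method": "servo_tool", "body": {
  "moves": [
    [[0,0,1,0,0,0,38],[0,0,1,0,0,0,38],[0,0,0,0,0,0,38],[0,0,0,0,0,0,38]]
  ]
}}

```text
time: 30.58
tool_pos: [0.4621, 0.0948, 0.0399]
tool_rot: [-0.0, 0.707, 0.707, -0.0]
contact_force: [-3.5, -0.2, 5.1]
gripper_width: 0.503
grasp_force: 61.6
```

Contact felt; I'll release, rise, and move clear to the right.

>>> {"method": "servo_tool", "body": {
  "moves": [
    [[0,0,0,0,0,0,45],[0,0,0,0,0,0,50],[0,0,0,0,0,0,66],[0,0,0,0,0,0,66],[0,0,0,0,0,0,66],[0,0,-15,0,0,0,66],[0,0,-25,0,0,0,66],[0,0,-40,0,0,0,66],[0,0,-50,0,0,0,66],[0,0,-30,0,0,0,66],[-20,0,0,0,0,0,66],[-40,0,0,0,0,0,66]]
  ]
}}

```text
time: 32.08
tool_pos: [0.4625, 0.0348, 0.2015]
tool_rot: [0.001, 0.706, 0.708, 0.001]
contact_force: [-0.0, -1.1, -0.8]
gripper_width: 0.775
grasp_force: 0.0
```

>>> {"method": "servo_tool", "body": {
  "moves": [
    [[-50,0,0,0,0,0,66],[-50,0,0,0,0,0,66],[-50,0,0,0,0,0,66],[-50,0,0,0,0,0,66],[-50,0,0,0,0,0,66],[-50,0,0,0,0,0,66],[-50,0,0,0,0,0,66],[-50,0,0,0,0,0,66],[-50,0,0,0,0,0,66],[-30,0,0,0,0,0,66],[0,0,0,0,0,0,66],[0,0,0,0,0,0,66]]
  ]
}}

```text
time: 33.58
tool_pos: [0.4624, -0.4447, 0.1999]
tool_rot: [0.0, 0.707, 0.707, 0.0]
contact_force: [-0.5, -0.7, 0.0]
gripper_width: 0.772
grasp_force: 0.0
```

```bash
python3 - <<'E'
from h import *;from plant import manip
F=manip.grab_frame("top");f=F["image"][170:330,130:400];g=manip.grab_frame("side")["image"][130:290,240:420]
cv2.imwrite("pics/end.png",cv2.resize(np.hstack([f,g]),None,fx=1.7,fy=1.7))
h=cv2.cvtColor(F["image"],cv2.COLOR_BGR2HSV).astype(int);H,S,V=h[...,0],h[...,1],h[...,2]
box=np.zeros(V.shape,bool);box[258:300,228:366]=1
for k,m in {"green":(H>60)&(H<86)&(S>110)&(V>60),"red":((H<5)|(H>174))&(S>170),"black":V<45,"white":(S<60)&(V>222)}.items():
    for c,s in blobs(m&box,100):print(k,c.round(1),s[2:],plane(F,c,.062)[0].round(4))
sp=(H>85)&(H<98)&(S>120);print([(b[0].round(1).tolist(),int(b[1][4])) for b in blobs(sp,60)],manip.state()["tool_pos"])
E
```

```text
green [345.2 278.9] [ 19  17 254] [ 0.4658 -0.1238  0.062 ]
red [313.9 279. ] [ 17  17 239] [ 0.4639 -0.0543  0.062 ]
black [279.3 278.2] [ 17  17 217] [0.4639 0.0226 0.062 ]
white [247.  278.4] [ 19  18 259] [0.4618 0.0948 0.062 ]
[([156.1, 276.8], 264)] [ 0.46253093 -0.44421518  0.19970268]
```

View pics/end.png

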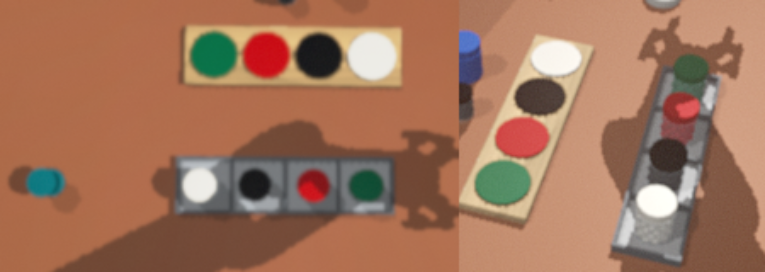

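All four jars stand upright, centred to within about 3 mm. Left to right they are white, black, red, green, the reverse of the discs. The spool has not moved.

```bash
python3 -c "
from plant import manip;print(manip.job_done())"
```

```text
the job is handed in; nothing more can be done
None
```

The job is handed in: the four jars stand upright in the tray in reverse order (left to right white, black, red, green), with the spool where it stood; the hand-in call gave no verdict.

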